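# Lock the swivel mount with its index pin

### The job

Turn the swivel plate by its black grip bar until the hole at the end of its aluminium arm lies over the hole in the yellow boss of the base. Then take the red-knobbed pin out of the wooden rack, put it down through both holes until its flange rests flat on the arm, and let go.

Things in the scene. Friction and masses are not known exactly. Their poses are not given: they have to be found in the camera images.
- swivel_grip (a point): Centre of the swivel plate's black upright grip bar, 85 mm above the table, on the vertical turning axis. Bar 50 mm long (x, pointing along the arm to its hole), 18 mm wide (y), 45 mm tall, its foot 58 mm above the table. Light friction (0.06 N m): the plate stays where left. It starts 0.55 to 1.25 rad anticlockwise of lined up (seen from above); stops at 1.7 anticlockwise, 0.6 clockwise.
- lug_hole (a point): Centre of the hole at the end of the swivel plate's aluminium arm, at the arm's top face, 58 mm above the table, 95 mm from the turning axis; x points outwards along the arm. Round hole, 32 mm wide, right through the 12 mm thick arm, turning with it. The arm's end is 54 by 58 mm.
- base_hole (a point): Centre of the mouth of the hole in the square yellow boss (56 by 60 mm) of the fixed green base, 44 mm above the table, 95 mm from the turning axis; x points outwards from that axis. Vertical round hole, 28 mm wide, 44 mm deep, edge slightly bevelled. The arm passes 2 mm above the boss; its top is 14 mm above this point.
- pin_red_knob (a point): Centre of the pin's red knob (26 mm across, 50 tall); z up along the pin. Flange 42 mm across, 6 thick, underside 31 mm below this point; then a 42 mm tapered shank, 22 to 8 mm across, tip 73 mm below this point. 0.13 kg. Upright in a fixed wooden rack 50 mm tall, flange on its top; lift 45 mm to clear. Row along world y within 0.3 rad; like pins with blue and yellow knobs 85 mm apart.

How it is judged:
By the outcome, as a careful person would: the job done as asked, in the order asked, and still so for the second after the job is handed in, with the robot touching nothing.
It also fails if it takes over 54 s, if anything falls off the work surface, if the arm or the gripper's body presses on something with over 40 N, if the wrist force passes 120 N, or if a joint passes its speed limit or range.

### The arm

A 6-joint arm with a two-finger parallel gripper is mounted at the origin on the work surface. World frame = base frame: x ahead of the robot, y to its left, z up, the work surface at z = 0. Lengths are in m, angles in rad, forces in N, time in s.
With the tool pointing down it reaches from about 0.3 to 0.875 m from the base axis. Payload 6.4 kg.
Tool frame: the origin (TCP) lies at the very end of the fingers, on their centre line; the grasp point (between the pads) lies ctrl.grip_point_offset behind it (ctrl.grip_point_offset is the distance from the TCP to the grasp point, in m); z points along the fingers, x is the direction in which the jaws open and shut, and the axes are right-handed (so a half turn about z gives the same grasp; the last joint's range is limited). The gripper opens to 85 mm and grips with 20 to 120 N. Pads are 22 mm wide; open, the fingers measure 114 mm over their backs; the gripper's body (76 mm by 85 mm) begins 54 mm behind the grasp point. The pads swing forward as they close: fully open they stand 13 mm farther back than shut.
Start: joints at [-1.373, 0.181, 1.607, -0, 1.354, -0.206], TCP at [0.226, -0.529, 0.231] pointing down, gripper open.
Joint ranges: [-2.99, 2.99], [-0.89, 2.07], [0.3, 2.58], [-1.14, 4.28], [0, 2.63], [-3.12, 3.12]. Speed limits (rad/s): [2.57, 2.57, 3.01, 3.14, 3.14, 3.14].

### API

Orientations are given as a unit quaternion [w, x, y, z].
In Python, from bench import get_obs, viewer, workorder, ctrl gives the robot as it stands. The module is installed in compiled form; this text tells all that it offers.
- The arm moves only by the tool move_arm, never from a script. Its argument "increments" is a list of rows, each an object of numbers: "tx", "ty", "tz": the shift along the tool's x, y, z in m; "turn": the turn about the tool's z in degrees. A call has 1 to 20 rows; each row is the pose to reach, as a shift and turn from the pose commanded when the call began, along the tool's axes at that moment; what a row does not reach only later rows make up. A row lasts 1/12 s, in which the tool goes at most 41.7 mm and 7.16 degrees, less where a joint would pass 70% of its speed; a pose out of reach is approached as far as the arm can. A call with a gripper value outside its range is refused whole. "gripper" is the opening, from 0 (shut) to 1 (fully open), set as the call begins (left out, the last holds). The fingers move at their own pace and stop on an object; the grip force is fixed at half the most. Time passes only in rows, so rows that repeat a pose let the fingers close. It gives the time, the measured TCP pose, the force and the opening at its end, in the units of the state.
- get_obs(): the state, without advancing time (a new reading comes with each control period).
- viewer.camera(name): name is "scene" or "top" or "wrist"; returns (picture, depth): 420x560x3 uint8, red, green, blue; 420x560 float32, m along the optical axis (not along the pixel's ray), 0 where there is no reading.
- viewer.get_calibration(name): a dict with "intrinsics" (3x3 intrinsics, pixels), "origin" and "attitude" of the camera in the world. Camera axes: x right, y up, looking along -z (the intrinsics and any distortion apply to the point x, -y, -z); pixel columns grow to the right and rows downward; lengths in m; the calibration is good to about 2 mm. A picture is of the moment at which its call begins: read the wrist's pose just before it. get_calibration takes no time and is no camera call; for the wrist camera it gives the pose at the moment of the call.
- workorder.hand_in(): hands the job in, once; it reports no verdict.
The state is a dict: "time_s": time; "q": joint angles; "dq": joint speeds; "joint_efforts": joint torques, N m; "eef_pos": TCP position; "eef_rot": TCP orientation; "wrist_force": force on the tool from outside, world axes, zero at the start; "torque": the same for the moment, N m; "opening": opening from 0.0 (shut) to 1.0 (fully open).
Only numpy, scipy, OpenCV 4.12 (cv2) and the standard library are available. Lean on these libraries where they do the work, as an engineer would, in place of code of your own. Each camera call takes 0.05 s, during which the arm holds its last target.

## Working session

There is one attempt and no reset: what is moved stays moved. The work goes in short steps, Python scripts to look and compute and a tool call to move; the robot and the scene stay as the last step left them, time stands still between calls to the robot, and variables do not carry over. Pictures are saved under pics/ and viewed, and the job is handed in when it is done.

Besides the shell and the picture viewer there is one more tool, called after "Call:" in YAML: its name, and indented under it one key for each argument. move_arm: Moves the arm, as the interface text tells. Its arguments: {"type":"object","properties":{"increments":{"type":"array"},"gripper":{"type":"number"}},"required":["increments"]}

```bash
mkdir -p pics
python3 - <<'E'
from bench import get_obs, viewer, ctrl
import cv2
o=get_obs();print({k:o[k] for k in ['time_s','eef_pos','eef_rot','wrist_force','opening']},ctrl.grip_point_offset)
for n in ['scene','top','wrist']:
    c=viewer.get_calibration(n);print(n,c)
    p,d=viewer.camera(n);cv2.imwrite(f'pics/{n}0.png',p[:,:,::-1])
    import numpy as np;np.savez(f'{n}0.npz',p=p,d=d)
E
```

```text
{'time_s': 0.0, 'eef_pos': array([ 0.22584261, -0.52817049,  0.2303686 ]), 'eef_rot': array([-6.17412977e-04,  8.34555911e-01, -5.50922543e-01, -6.33207124e-04]), 'wrist_force': array([ 0.76267748,  0.22353946, -0.49387033]), 'opening': 0.9976418046604544} 0.0187
scene {'intrinsics': array([[538.92529726,   0.        , 280.45200772],
       [  0.        , 538.92529726, 206.8961382 ],
       [  0.        ,   0.        ,   1.        ]]), 'origin': array([ 1.05794598, -0.46606407,  0.68007842]), 'attitude': array([0.80572866, 0.39725535, 0.18413687, 0.39885226])}
top {'intrinsics': array([[464.40241856,   0.        , 286.88019911],
       [  0.        , 464.40241856, 213.35018404],
       [  0.        ,   0.        ,   1.        ]]), 'origin': array([ 0.3737682 , -0.01604634,  0.89015125]), 'attitude': array([-0.69845882, -0.05218757,  0.04861241,  0.71208747])}
wrist {'intrinsics': array([[295.41779341,   0.        , 278.43095839],
       [  0.        , 295.41779341, 211.26991354],
       [  0.        ,   0.        ,   1.        ]]), 'origin': array([ 0.28963733, -0.50065051,  0.37370602]), 'attitude': array([ 0.82633769, -0.11518196,  0.07765287, -0.54577392])}
```

View pics/scene0.png

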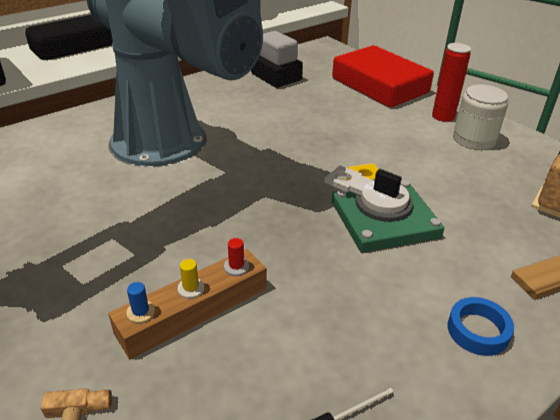

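View pics/top0.png

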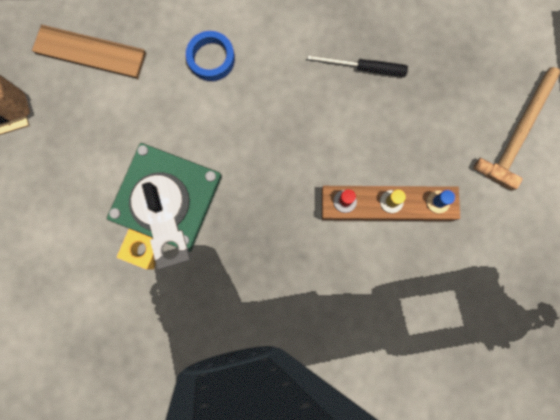

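View pics/wrist0.png

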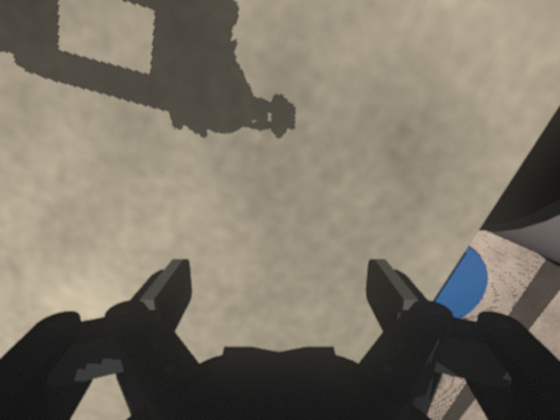

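```bash
cat > h.py <<'E'
import numpy as np,cv2
from bench import get_obs,viewer,ctrl
from scipy.spatial.transform import Rotation as R
def rot(q): return R.from_quat([q[1],q[2],q[3],q[0]]).as_matrix()
def ray(c,px):
    K=c['intrinsics'];d=np.linalg.inv(K)@[px[0],px[1],1.]
    return np.array(c['origin']),rot(c['attitude'])@[d[0],-d[1],-d[2]]
def onz(c,px,z):
    o,d=ray(c,px);return o+d*(z-o[2])/d[2]
def pt(c,px,depth):
    o,d=ray(c,px);return o+d*depth
def proj(c,X):
    v=rot(c['attitude']).T@(np.array(X)-c['origin']);u=c['intrinsics']@[v[0],-v[1],-v[2]];return u[:2]/u[2]
def cloud(c,d):
    v,u=np.mgrid[0:d.shape[0],0:d.shape[1]]
    K=c['intrinsics'];x=(u-K[0,2])/K[0,0];y=(v-K[1,2])/K[1,1]
    P=np.stack([x,-y,-np.ones_like(x)],-1)*d[...,None]
    return P@rot(c['attitude']).T+c['origin']
E
python3 - <<'E'
from h import *
for n in ['top','scene']:
    z=np.load(n+'0.npz');p=z['p'];d=z['d'];c=viewer.get_calibration(n);P=cloud(c,d)
    hsv=cv2.cvtColor(p,cv2.COLOR_RGB2HSV)
    for lab,lo,hi in [('red',(0,150,80),(8,255,255)),('yel',(20,150,100),(32,255,255)),('blue',(105,150,80),(125,255,255)),('green',(65,80,20),(95,255,255))]:
        m=cv2.inRange(hsv,lo,hi);k,L,s,ce=cv2.connectedComponentsWithStats(m)
        for i in range(1,k):
            if s[i,4]>60:
                q=P[(L==i)&(d>0)];print(n,lab,s[i],ce[i].round(1),np.percentile(q,[2,50,98],axis=0).round(3).tolist())
    # bar: dark and z>.09
    if 1:
        m=(p.max(-1)<60)&(P[...,2]>.09)&(P[...,2]<.12)&(d>0)
        k,L,s,ce=cv2.connectedComponentsWithStats(m.astype(np.uint8))
        for i in range(1,k):
            if s[i,4]>30: print('bar',n,s[i],ce[i],P[L==i].mean(0),np.percentile(P[L==i][:,2],[5,50,95]))
z=np.load('top0.npz')['p'];cr=z[140:280,100:230]
cv2.imwrite('pics/topz.png',cv2.resize(cr,None,fx=4.2,fy=4.2,interpolation=cv2.INTER_CUBIC)[:,:,::-1])
z=np.load('scene0.npz')['p'];cr=z[140:260,310:460]
cv2.imwrite('pics/scz.png',cv2.resize(cr,None,fx=5,fy=5,interpolation=cv2.INTER_CUBIC)[:,:,::-1])
E
```

```text
top red [340 189  16  17 186] [347.7 196.4] [[0.503, -0.137, 0.048], [0.514, -0.118, 0.105], [0.536, -0.107, 0.108]]
top yel [390 190  16  15 115] [396.7 195.7] [[0.501, -0.23, 0.048], [0.515, -0.2, 0.104], [0.53, -0.191, 0.107]]
top yel [119 230  34  38 657] [136.5 249.3] [[0.406, 0.238, 0.034], [0.431, 0.264, 0.043], [0.467, 0.291, 0.046]]
top blue [187  32  47  48 976] [209.6  54.7] [[0.774, 0.091, 0.012], [0.82, 0.135, 0.028], [0.863, 0.176, 0.032]]
top blue [439 191  14  14 138] [445.8 197.3] [[0.5, -0.296, 0.101], [0.509, -0.286, 0.104], [0.518, -0.276, 0.108]]
top green [ 109  147  111  103 3349] [169.  188.2] [[0.464, 0.128, 0.025], [0.558, 0.191, 0.029], [0.618, 0.303, 0.032]]
bar top [144 184  14  26 235] [150.6        196.33191489] [0.52162399 0.22199976 0.10073196] [0.09285929 0.1015456  0.10407961]
scene red [ 333   45  101   62 3974] [382.  75.] [[-0.004, 0.573, 0.007], [0.14, 0.612, 0.065], [0.222, 0.729, 0.073]]
scene red [ 432   48   38   73 1627] [449.9  84.8] [[0.312, 0.628, 0.007], [0.346, 0.636, 0.101], [0.361, 0.665, 0.182]]
scene red [228 238  16  31 429] [235.
[... 859 characters left out ...]
0.282], [0.285, 1.335, -0.147], [0.309, 1.352, -0.072]]
scene green [ 332  185  112   67 3268] [387.1 224.1] [[0.456, 0.115, 0.006], [0.582, 0.176, 0.03], [0.637, 0.296, 0.033]]
bar scene [180  92   5  25  74] [182.40540541 105.06756757] [0.05909052 0.04480804 0.10519937] [0.09133919 0.10491223 0.11811101]
bar scene [165 103  13  17 119] [171.42016807 110.93277311] [0.06889785 0.01140711 0.1048708 ] [0.09129802 0.10484095 0.11812609]
bar scene [129 108   5  14  54] [130.61111111 114.53703704] [ 0.03112322 -0.06845794  0.10453594] [0.09155212 0.10449358 0.11737695]
bar scene [376 170  25  16 221] [388.18099548 177.14932127] [0.52871781 0.21920212 0.09904785] [0.09168555 0.10037653 0.10468056]
```

View pics/topz.png

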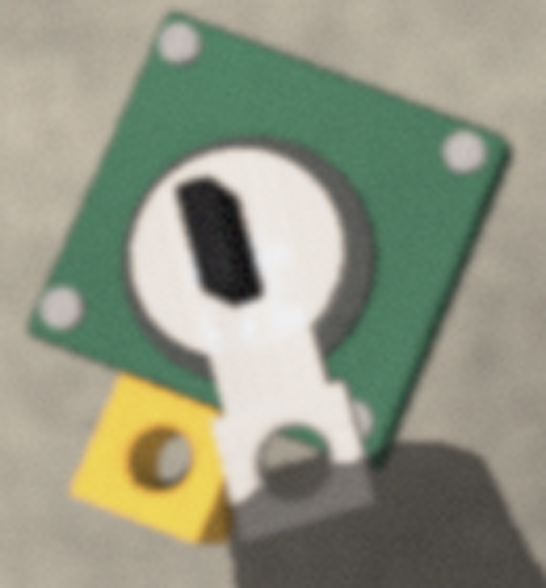

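View pics/scz.png

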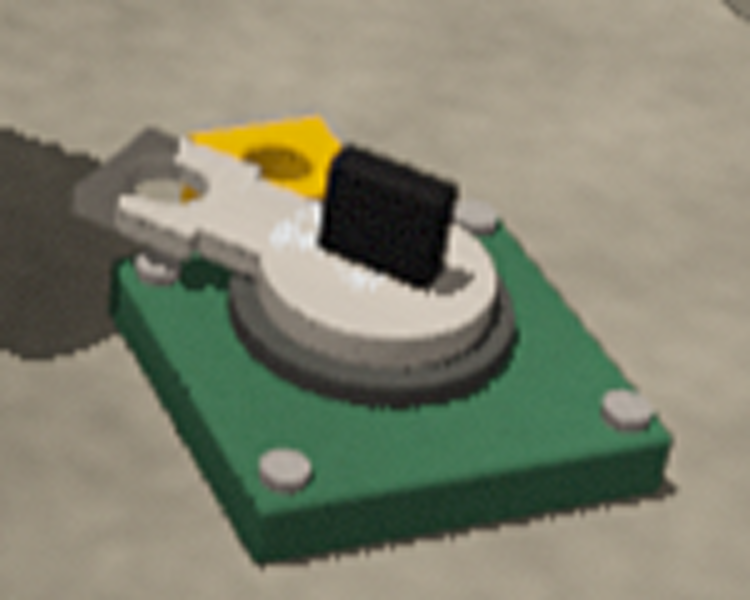

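Run:
```python
from h import *
c=viewer.get_calibration('top');s=viewer.get_calibration('scene')
f=lambda x,y:((x+.5)/4.2-.5+100,(y+.5)/4.2-.5+140)
g=lambda x,y:((x+.5)/5-.5+310,(y+.5)/5-.5+140)
A=onz(c,f(237,254),.058);B=onz(c,f(160,457.5),.044);L=onz(c,f(294.5,460),.058)
print('axis',A,'boss',B,'lug',L)
for n,X in [('B-A',B-A),('L-A',L-A)]: print(n,np.hypot(*X[:2]),np.degrees(np.arctan2(X[1],X[0])))
# scene: disc ellipse in zoom ~ left 259 right 497 top? ; boss hole ; lug hole
print('scene boss',onz(s,g(278,163),.044),'lug',onz(s,g(165,189),.058))
# bar top
T=np.load('top0.npz');d=T['d'];p=T['p'];P=cloud(c,d)
m=(p.max(-1)<60)&(np.abs(P[...,2]-.103)<.004);m[:150]=0;m[280:]=0;m[:,:110]=0;m[:,220:]=0
ys,xs=np.nonzero(m);Q=np.array([onz(c,(x,y),.103)[:2] for x,y in zip(xs,ys)])
print('bar top',len(Q),Q.mean(0),cv2.minAreaRect(Q.astype(np.float32)))
w,V=np.linalg.eigh(np.cov(Q.T));print('bar ang',np.degrees(np.arctan2(V[1,1],V[0,1])))
for n in ['top','scene']:
  Z=np.load(n+'0.npz');P=cloud(viewer.get_calibration(n),Z['d'])
  m=cv2.inRange(cv2.cvtColor(Z['p'],cv2.COLOR_RGB2HSV),(0,150,60),(8,255,255))>0
  m&=(np.abs(P[...,0]-.515)<.04)&(np.abs(P[...,1]+.12)<.04)
  for z0 in [.1055]:
    mm=m&(P[...,2]>z0-.003);q=P[mm];ys,xs=np.nonzero(mm)
    print(n,'redtop',mm.sum(),q.mean(0),(q.max(0)+q.min(0))/2,np.ptp(q,axis=0), onz(viewer.get_calibration(n),(xs.mean(),ys.mean()),.106))
```

```text
axis [0.52243864 0.22479352 0.058     ] boss [0.43586838 0.26044806 0.044     ] lug [0.43266293 0.19830487 0.058     ]
B-A 0.09362509067263866 157.6153553127917
L-A 0.09360195735457025 -163.56111623389353
scene boss [0.4373511  0.25841478 0.044     ] lug [0.43715101 0.19211315 0.058     ]
bar top 195 [0.52191967 0.22270871] ((0.5221070051193237, 0.22247421741485596), (0.04532206803560257, 0.013780036009848118), 16.257190704345703)
bar ang -163.55492923883762
top redtop 151 [ 0.51447554 -0.1181574   0.10503615] [ 0.51490231 -0.11865973  0.10611234] [0.02474235 0.02419241 0.00705498] [ 0.51429694 -0.11803316  0.106     ]
scene redtop 141 [ 0.51748876 -0.12230425  0.10595408] [ 0.51636382 -0.12176292  0.10573913] [0.02455686 0.02312381 0.00600855] [ 0.51756006 -0.1223526   0.106     ]
```

```bash
cat >> h.py <<'E'
def plan(target,yaw_deg):
    """increments from present (measured) pose to world target TCP and tool-x yaw, tool down"""
    o=get_obs();M=rot(o['eef_rot']);d=M.T@(np.array(target)-o['eef_pos'])
    y=np.degrees(np.arctan2(M[1,0],M[0,0]));t=(y-yaw_deg+180)%360-180
    print('t',o['time_s'],'pos',o['eef_pos'].round(4),'yaw',y.round(2),'tiltz',M[:,2].round(4),'F',o['wrist_force'].round(1),'q',o['q'].round(2),'op',round(o['opening'],3))
    print('inc',d.round(4),'turn',round(t,2))
E
python3 -c "
from h import *
plan([.522,.222,.2],-73.6)"
```

```text
t 0.15 pos [ 0.2259 -0.5283  0.2306] yaw -66.86 tiltz [-3.0e-04  1.3e-03 -1.0e+00] F [1.5 0.4 0.6] q [-1.37  0.18  1.61 -0.    1.35 -0.21] op 1.003
inc [-0.5736 -0.5671  0.0315] turn 6.74
```

Call:
move_arm:
  increments:
    - {"tx":-0.02,"ty":-0.02,"tz":0,"turn":1}
    - {"tx":-0.574,"ty":-0.567,"tz":0.015,"turn":6.7}
    - {"tx":-0.574,"ty":-0.567,"tz":0.015,"turn":6.7}
    - {"tx":-0.574,"ty":-0.567,"tz":0.015,"turn":6.7}
    - {"tx":-0.574,"ty":-0.567,"tz":0.015,"turn":6.7}
    - {"tx":-0.574,"ty":-0.567,"tz":0.015,"turn":6.7}
    - {"tx":-0.574,"ty":-0.567,"tz":0.015,"turn":6.7}
    - {"tx":-0.574,"ty":-0.567,"tz":0.015,"turn":6.7}
    - {"tx":-0.574,"ty":-0.567,"tz":0.015,"turn":6.7}
    - {"tx":-0.574,"ty":-0.567,"tz":0.015,"turn":6.7}
    - {"tx":-0.574,"ty":-0.567,"tz":0.015,"turn":6.7}
    - {"tx":-0.574,"ty":-0.567,"tz":0.015,"turn":6.7}
    - {"tx":-0.574,"ty":-0.567,"tz":0.015,"turn":6.7}
    - {"tx":-0.574,"ty":-0.567,"tz":0.015,"turn":6.7}
    - {"tx":-0.574,"ty":-0.567,"tz":0.03,"turn":6.7}
    - {"tx":-0.574,"ty":-0.567,"tz":0.03,"turn":6.7}
    - {"tx":-0.574,"ty":-0.567,"tz":0.03,"turn":6.7}
    - {"tx":-0.574,"ty":-0.567,"tz":0.03,"turn":6.7}
    - {"tx":-0.574,"ty":-0.567,"tz":0.03,"turn":6.7}
    - {"tx":-0.574,"ty":-0.567,"tz":0.03,"turn":6.7}

```text
time_s: 1.82
eef_pos: [0.522, 0.2252, 0.2006]
eef_rot: [-0.0, 0.801, -0.598, -0.0]
wrist_force: [0.6, -0.5, 0.4]
opening: 0.999
```

Run:
```python
from h import *
plan([.522,.222,.2],-73.6)
c=viewer.get_calibration('wrist');p,d=viewer.camera('wrist')
np.savez('w1.npz',p=p,d=d,**c);cv2.imwrite('pics/w1.png',p[:,:,::-1])
print(c['origin'],proj(c,get_obs()['eef_pos']))
```

```text
t 1.8167 pos [0.522  0.2252 0.2006] yaw -73.47 tiltz [-3.e-04  6.e-04 -1.e+00] F [ 0.6 -0.5  0.4] q [0.2  0.2  1.65 0.   1.29 1.48] op 0.999
inc [0.003  0.0009 0.0006] turn 0.13
[0.58855135 0.24538131 0.34381762] [274.54762271 259.50924055]
```

View pics/w1.png

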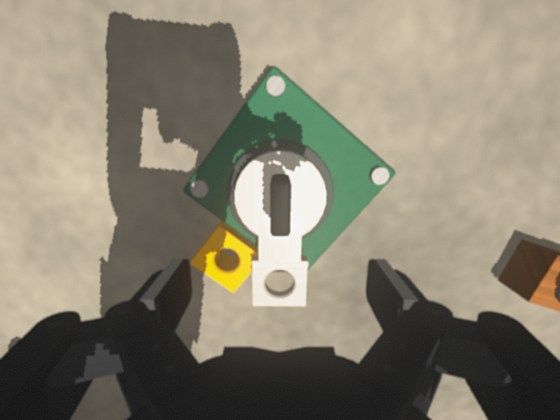

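Run:
```python
from h import *
z=np.load('w1.npz');c={k:z[k] for k in ['intrinsics','origin','attitude']};p=z['p'];P=cloud(c,z['d'])
cv2.imwrite('pics/w1z.png',cv2.resize(p[140:320,170:390],None,fx=3.5,fy=3.5,interpolation=cv2.INTER_CUBIC)[:,:,::-1])
m=(np.abs(P[...,2]-.103)<.006)&(np.hypot(P[...,0]-.522,P[...,1]-.222)<.05)
ys,xs=np.nonzero(m);Q=np.array([onz(c,(x,y),.103)[:2] for x,y in zip(xs,ys)])
r=cv2.minAreaRect(Q.astype(np.float32));print('bar top',m.sum(),P[m].mean(0),Q.mean(0),r)
# disc/arm at z .058
m=(np.abs(P[...,2]-.058)<.004)&(np.hypot(P[...,0]-.5,P[...,1]-.222)<.14)&(np.abs(np.arange(420)[:,None])<310)
print('top plate px',m.sum());cv2.imwrite('pics/w1m.png',m.astype(np.uint8)*255)
```

```text
bar top 1173 [0.52529703 0.22560339 0.10304203] [0.52527344 0.22559493] ((0.5247876048088074, 0.2252333164215088), (0.04921760782599449, 0.017497465014457703), 16.035350799560547)
top plate px 7914
```

View pics/w1z.png

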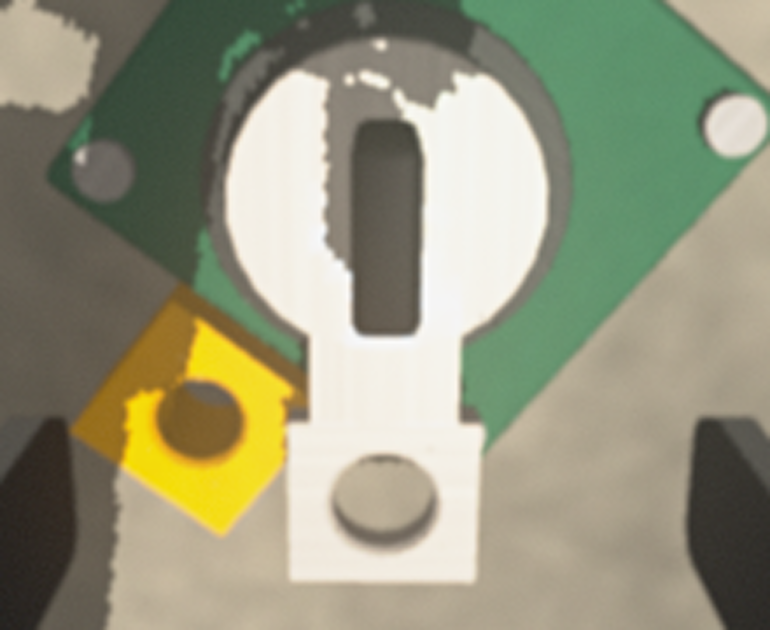

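View pics/w1m.png

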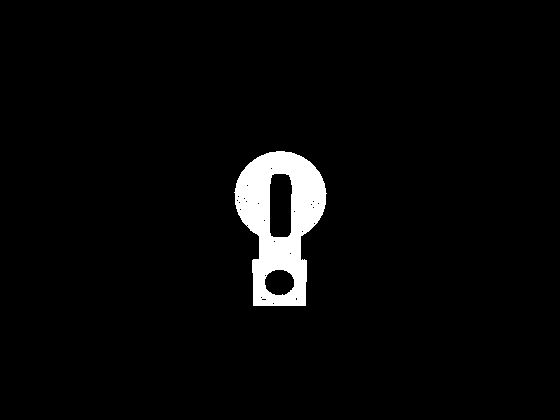

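Run:
```python
from h import *
z=np.load('w1.npz');c={k:z[k] for k in ['intrinsics','origin','attitude']};p=z['p'];P=cloud(c,z['d'])
# lug hole from depth mask contour
m=((np.abs(P[...,2]-.058)<.004)&(np.hypot(P[...,0]-.5,P[...,1]-.222)<.14)).astype(np.uint8);m[310:]=0
cs,h=cv2.findContours(m,cv2.RETR_CCOMP,cv2.CHAIN_APPROX_NONE)
for k,q in enumerate(cs):
    if cv2.contourArea(q)>100 and h[0][k][3]>=0:
        e=cv2.fitEllipse(q);X=onz(c,e[0],.058);print('hole',e,X)
f=lambda x,y:((x+.5)/3.5-.5+170,(y+.5)/3.5-.5+140)
print('lug rgb',onz(c,f(384,504),.058), np.linalg.norm(onz(c,f(332,504),.058)-onz(c,f(438,504),.058)))
print('disc', onz(c,f(386,195),.058))
B=onz(c,f(200,419.5),.044);print('boss',B,np.linalg.norm(onz(c,f(155,420),.044)-onz(c,f(244,420),.044)))
# boss: yellow mask hole
A=np.array([.5250,.2254]);
for n,X in [('B',B),('L',onz(c,f(384,504),.058))]:
    v=X[:2]-A;print(n,np.hypot(*v),np.degrees(np.arctan2(v[1],v[0])))
plan([.5245,.2252,.0663],-73.8)
```

```text
hole ((279.01708984375, 282.0016174316406), (26.25259017944336, 30.16988182067871), 89.91464233398438) [0.43374909 0.19939168 0.058     ]
hole ((280.1033935546875, 205.31243896484375), (24.442630767822266, 76.32015228271484), 0.5158609747886658) [0.51624407 0.22272131 0.058     ]
lug rgb [0.43195116 0.19847453 0.058     ] 0.03278575623373865
disc [0.52597697 0.22579908 0.058     ]
boss [0.43639224 0.26053522 0.044     ] 0.028188069503973505
B 0.095319564112281 158.37042117266077
L 0.09686623682056857 -163.86118739561016
t 1.8667 pos [0.5229 0.2283 0.2002] yaw -73.39 tiltz [ 2.e-04  3.e-03 -1.e+00] F [-2.4  0.6 -0. ] q [0.2  0.2  1.65 0.   1.29 1.48] op 1.003
inc [ 0.0038 -0.0005  0.1339] turn 0.41
```

Call:
move_arm:
  increments:
    - {"tx":0}
    - {"tx":0}
    - {"tx":0}

```text
validation failed for argument at $.in...
```

Run:
```python
from h import *
for i in range(3):
    plan([.5245,.2252,.0663],-73.8)
    c=viewer.get_calibration('wrist');p,d=viewer.camera('wrist');P=cloud(c,d)
    m=(np.abs(P[...,2]-.103)<.006)&(np.hypot(P[...,0]-.522,P[...,1]-.222)<.05)
    ys,xs=np.nonzero(m);Q=np.array([onz(c,(x,y),.103)[:2] for x,y in zip(xs,ys)])
    print('bar top',cv2.minAreaRect(Q.astype(np.float32)))
    m=((np.abs(P[...,2]-.058)<.004)&(np.hypot(P[...,0]-.5,P[...,1]-.222)<.14)).astype(np.uint8);m[310:]=0
    cs,h=cv2.findContours(m,cv2.RETR_CCOMP,cv2.CHAIN_APPROX_NONE)
    for k,q in enumerate(cs):
        if cv2.contourArea(q)>100 and h[0][k][3]>=0:
            e=cv2.fitEllipse(q);print('hole',onz(c,e[0],.058))
```

```text
t 1.8667 pos [0.5229 0.2283 0.2002] yaw -73.39 tiltz [ 2.e-04  3.e-03 -1.e+00] F [-2.4  0.6 -0. ] q [0.2  0.2  1.65 0.   1.29 1.48] op 1.003
inc [ 0.0038 -0.0005  0.1339] turn 0.41
bar top ((0.5250101685523987, 0.225131556391716), (0.04925883933901787, 0.01702476479113102), 16.332170486450195)
hole [0.43375149 0.19936771 0.058     ]
hole [0.51652302 0.22219032 0.058     ]
t 1.9167 pos [0.522  0.2257 0.2002] yaw -73.32 tiltz [-0.001  0.001 -1.   ] F [-0.2 -0.3  0. ] q [0.2  0.2  1.65 0.   1.29 1.48] op 1.001
inc [ 0.0014 -0.0024  0.1339] turn 0.48
bar top ((0.5249895453453064, 0.22516298294067383), (0.04913516715168953, 0.0171081330627203), 16.240861892700195)
hole [0.43387681 0.19938324 0.058     ]
hole [0.51639917 0.22254458 0.058     ]
t 1.9667 pos [0.5214 0.2237 0.2002] yaw -73.36 tiltz [-1.7e-03 -3.0e-04 -1.0e+00] F [ 0.3 -0.3  0.2] q [0.2  0.19 1.66 0.   1.29 1.48] op 1.001
inc [-0.0005 -0.0036  0.1339] turn 0.44
bar top ((0.5246976017951965, 0.2249642014503479), (0.049077242612838745, 0.01701280288398266), 16.083391189575195)
hole [0.43379374 0.19937295 0.058     ]
hole [0.51644315 0.22271304 0.058     ]
```

Call:
move_arm:
  increments:
    - {"tx":0,"ty":-0.001,"tz":0.02,"turn":0.4}
    - {"tx":0,"ty":-0.002,"tz":0.045,"turn":0.4}
    - {"tx":0,"ty":-0.003,"tz":0.065,"turn":0.4}
    - {"tx":0,"ty":-0.003,"tz":0.07,"turn":0.4}
    - {"tx":0,"ty":-0.003,"tz":0.07,"turn":0.4}
    - {"tx":0,"ty":-0.003,"tz":0.07,"turn":0.4}
    - {"tx":0,"ty":-0.003,"tz":0.07,"turn":0.4}

```text
time_s: 2.6
eef_pos: [0.5258, 0.2224, 0.1331]
eef_rot: [-0.001, 0.799, -0.602, 0.001]
wrist_force: [0.7, -0.8, -0.3]
opening: 0.999
```

Run:
```python
from h import *
for i in range(2):
    plan([.525,.2252,.0663],-73.8)
    c=viewer.get_calibration('wrist');p,d=viewer.camera('wrist');P=cloud(c,d)
    m=(np.abs(P[...,2]-.103)<.006)&(np.hypot(P[...,0]-.522,P[...,1]-.222)<.05)
    ys,xs=np.nonzero(m);Q=np.array([onz(c,(x,y),.103)[:2] for x,y in zip(xs,ys)])
    print('bar top',cv2.minAreaRect(Q.astype(np.float32)))
plan([.525,.2252,.0663],-73.8)
cv2.imwrite('pics/w2.png',p[:,:,::-1])
```

```text
t 2.6 pos [0.5258 0.2224 0.1331] yaw -74.0 tiltz [ 2.6e-03  5.0e-04 -1.0e+00] F [ 0.7 -0.8 -0.3] q [ 0.19  0.28  1.7  -0.    1.16  1.48] op 0.999
inc [-0.0029  0.0001  0.0668] turn -0.2
bar top ((0.5251595973968506, 0.22537174820899963), (0.0498170480132103, 0.01743480935692787), 15.353986740112305)
t 2.65 pos [0.5259 0.2226 0.1332] yaw -73.99 tiltz [ 3.e-03  6.e-04 -1.e+00] F [-0.5 -0.4  0.3] q [ 0.19  0.28  1.7  -0.    1.16  1.48] op 0.999
inc [-0.0028  0.0003  0.0669] turn -0.19
bar top ((0.5252498388290405, 0.22539745271205902), (0.04973471537232399, 0.017660094425082207), 15.984622955322266)
t 2.7 pos [0.5257 0.2226 0.133 ] yaw -73.98 tiltz [ 2.8e-03  5.0e-04 -1.0e+00] F [-0.5  0.6 -0.1] q [ 0.19  0.28  1.7  -0.    1.16  1.48] op 1.001
inc [-0.0027  0.0002  0.0667] turn -0.18
```

View pics/w2.png

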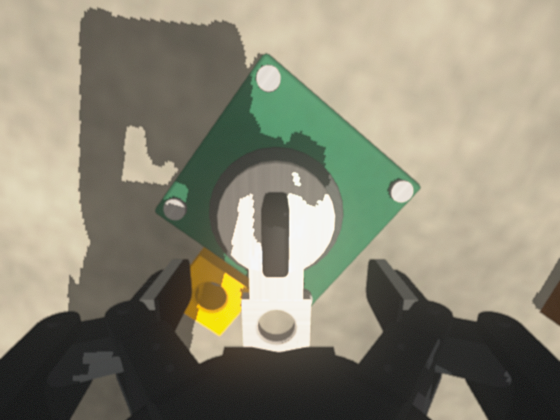

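Call:
move_arm:
  increments:
    - {"tx":-0.001,"ty":0,"tz":0.015,"turn":0}
    - {"tx":-0.0027,"ty":0,"tz":0.035,"turn":0}
    - {"tx":-0.0027,"ty":0,"tz":0.055,"turn":0}
    - {"tx":-0.0027,"ty":0,"tz":0.064,"turn":0}
    - {"tx":-0.0027,"ty":0,"tz":0.066,"turn":0}
    - {"tx":-0.0027,"ty":0,"tz":0.066,"turn":0}
    - {"tx":-0.0027,"ty":0,"tz":0.066,"turn":0}

```text
time_s: 3.28
eef_pos: [0.5249, 0.2255, 0.0665]
eef_rot: [-0.001, 0.799, -0.602, 0.001]
wrist_force: [0.5, 0.4, 0.3]
opening: 1.005
```

Run:
```python
from h import *
plan([.525,.2252,.0663],-73.8)
p,d=viewer.camera('wrist');cv2.imwrite('pics/w3.png',p[:,:,::-1])
plan([.525,.2252,.0663],-73.8)
```

```text
t 3.2833 pos [0.5249 0.2255 0.0665] yaw -73.96 tiltz [ 1.8e-03  4.0e-04 -1.0e+00] F [0.5 0.4 0.3] q [0.2  0.37 1.73 0.   1.03 1.49] op 1.005
inc [ 0.0003 -0.      0.0002] turn -0.16
t 3.3333 pos [0.5251 0.2255 0.0668] yaw -73.96 tiltz [ 2.4e-03  5.0e-04 -1.0e+00] F [-0.   1.2  0.2] q [0.2  0.37 1.73 0.   1.03 1.49] op 0.999
inc [0.0003 0.0002 0.0005] turn -0.16
```

View pics/w3.png

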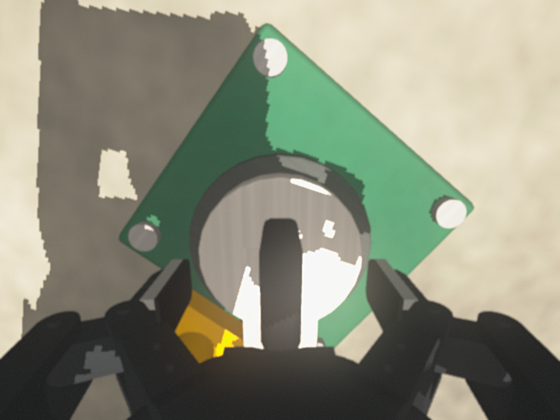

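Call:
move_arm:
  increments:
    - {"tx":0,"ty":0,"tz":0,"turn":0}
    - {"tx":0,"ty":0,"tz":0,"turn":0}
    - {"tx":0,"ty":0,"tz":0,"turn":0}
    - {"tx":0,"ty":0,"tz":0,"turn":0}
    - {"tx":0,"ty":0,"tz":0,"turn":0}
    - {"tx":0,"ty":0,"tz":0,"turn":0}
    - {"tx":0,"ty":0,"tz":0,"turn":0}
    - {"tx":0,"ty":0,"tz":0,"turn":0}
  gripper: 0

```text
time_s: 4.0
eef_pos: [0.5243, 0.2245, 0.0656]
eef_rot: [0.0, 0.799, -0.602, 0.0]
wrist_force: [-0.4, -4.9, 2.6]
opening: 0.199
```

Run:
```python
from h import *
plan([.525,.2252,.0663],-73.8);print(get_obs()['torque'])
```

```text
t 4.0 pos [0.5243 0.2245 0.0656] yaw -73.97 tiltz [ 3.0e-04 -1.2e-03 -1.0e+00] F [-0.4 -4.9  2.6] q [ 0.2   0.37  1.73 -0.    1.03  1.49] op 0.199
inc [-0.0005 -0.0009 -0.0007] turn -0.17
[-0.55673153  0.16056684  0.04524932]
```

Call:
move_arm:
  increments:
    - {"tx":0,"ty":0,"tz":0,"turn":2}
    - {"tx":0,"ty":0,"tz":0,"turn":5}
    - {"tx":0,"ty":0,"tz":0,"turn":9}
    - {"tx":0,"ty":0,"tz":0,"turn":13}
    - {"tx":0,"ty":0,"tz":0,"turn":17}
    - {"tx":0,"ty":0,"tz":0,"turn":21}
    - {"tx":0,"ty":0,"tz":0,"turn":25}
    - {"tx":0,"ty":0,"tz":0,"turn":29}
    - {"tx":0,"ty":0,"tz":0,"turn":33}
    - {"tx":0,"ty":0,"tz":0,"turn":36}
    - {"tx":0,"ty":0,"tz":0,"turn":37.8}
    - {"tx":0,"ty":0,"tz":0,"turn":37.8}
    - {"tx":0,"ty":0,"tz":0,"turn":37.8}
    - {"tx":0,"ty":0,"tz":0,"turn":37.8}

```text
time_s: 5.17
eef_pos: [0.5243, 0.2245, 0.0656]
eef_rot: [-0.0, -0.561, 0.828, -0.001]
wrist_force: [-0.7, -5.4, 3.9]
opening: 0.203
```

Run:
```python
from h import *
plan([.525,.2252,.0663],-111.8)
for n in ['wrist','top','scene']:
    c=viewer.get_calibration(n);p,d=viewer.camera(n);np.savez(n+'4.npz',p=p,d=d,**c);cv2.imwrite(f'pics/{n}4.png',p[:,:,::-1])
```

```text
t 5.1667 pos [0.5243 0.2245 0.0656] yaw -111.75 tiltz [ 3.e-04 -1.e-03 -1.e+00] F [-0.7 -5.4  3.9] q [ 0.2   0.37  1.73 -0.    1.03  2.15] op 0.203
inc [-0.0009 -0.0004 -0.0007] turn 0.05
```

View pics/wrist4.png

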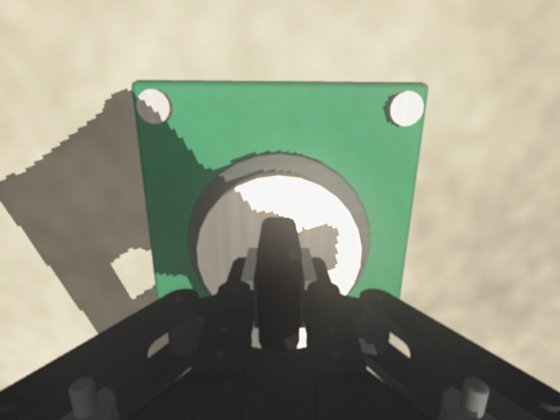

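View pics/top4.png

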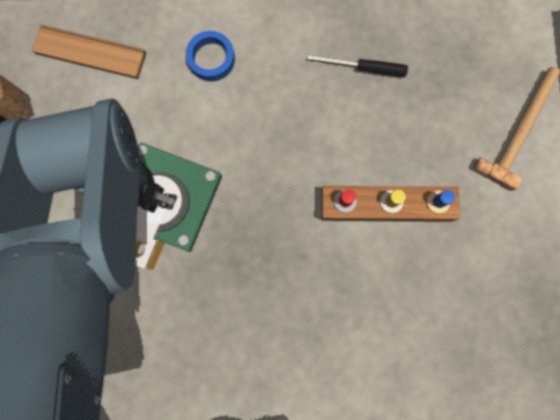

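View pics/scene4.png

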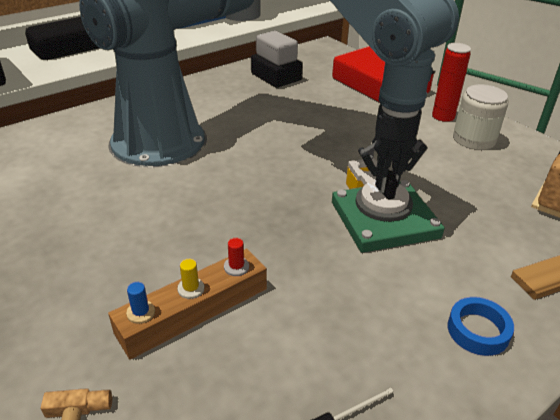

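Run:
```python
from h import *
def edges(fn,zt=.030):
    z=np.load(fn);c={k:z[k] for k in ['intrinsics','origin','attitude']} if 'origin' in z else viewer.get_calibration('top')
    m=cv2.inRange(cv2.cvtColor(z['p'],cv2.COLOR_RGB2HSV),(60,70,20),(95,255,255))
    k,L,s,ce=cv2.connectedComponentsWithStats(m);i=1+np.argmax(s[1:,4]);m=(L==i)
    if 'wrist' in fn:
        v=[];
        for u in range(190,380,5): v.append((u,np.nonzero(m[:,u])[0].min()))
        Q=np.array([onz(c,q,zt)[:2] for q in v])
        f=cv2.fitLine(Q.astype(np.float32),cv2.DIST_HUBER,0,.001,.001).ravel();print(fn,'far edge ang',np.degrees(np.arctan2(f[1],f[0])))
    ys,xs=np.nonzero(m);Q=np.array([onz(c,q,zt)[:2] for q in zip(xs,ys)]);r=cv2.minAreaRect(cv2.convexHull(Q.astype(np.float32)));print(fn,r)
edges('wrist4.npz');edges('w1.npz');edges('top0.npz')
```

```text
wrist4.npz far edge ang 67.81956
wrist4.npz ((0.546847939491272, 0.21574653685092926), (0.16605216264724731, 0.1379358172416687), 67.77349853515625)
w1.npz ((0.5464206337928772, 0.2166920006275177), (0.1662791520357132, 0.13805198669433594), 67.62723541259766)
top0.npz ((0.5354039072990417, 0.21721281111240387), (0.16796837747097015, 0.15615740418434143), 67.95924377441406)
```

Call:
move_arm:
  increments:
    - {"tx":0,"ty":0,"tz":0,"turn":0.4}
    - {"tx":0,"ty":0,"tz":0,"turn":0.4}
    - {"tx":0,"ty":0,"tz":0,"turn":0.4}

```text
time_s: 5.57
eef_pos: [0.5242, 0.2245, 0.0656]
eef_rot: [-0.0, -0.558, 0.83, -0.001]
wrist_force: [-1.0, -5.2, 3.8]
opening: 0.203
```

Call:
move_arm:
  increments:
    - {"tx":0,"ty":0,"tz":0,"turn":0}
    - {"tx":0,"ty":0,"tz":0,"turn":0}
    - {"tx":0,"ty":0,"tz":0,"turn":0}
    - {"tx":0,"ty":0,"tz":0,"turn":0}
    - {"tx":0,"ty":0,"tz":0,"turn":0}
    - {"tx":0,"ty":0,"tz":0,"turn":0}
    - {"tx":0,"ty":0,"tz":0,"turn":0}
  gripper: 1

```text
time_s: 6.15
eef_pos: [0.5239, 0.2254, 0.0653]
eef_rot: [0.0, -0.558, 0.83, 0.0]
wrist_force: [0.6, -0.8, 0.2]
opening: 1.0
```

Call:
move_arm:
  increments:
    - {"tx":0,"ty":0,"tz":-0.02,"turn":0}
    - {"tx":0,"ty":0,"tz":-0.05,"turn":0}
    - {"tx":0,"ty":0.01,"tz":-0.085,"turn":0}
    - {"tx":0,"ty":0.02,"tz":-0.115,"turn":0}
    - {"tx":0,"ty":0.03,"tz":-0.14,"turn":0}
    - {"tx":0,"ty":0.035,"tz":-0.15,"turn":0}
    - {"tx":0,"ty":0.035,"tz":-0.15,"turn":0}
    - {"tx":0,"ty":0.035,"tz":-0.15,"turn":0}
    - {"tx":0,"ty":0.035,"tz":-0.15,"turn":0}

```text
time_s: 6.9
eef_pos: [0.4908, 0.2381, 0.2133]
eef_rot: [-0.001, -0.558, 0.83, 0.0]
wrist_force: [-0.5, -0.7, -0.1]
opening: 0.998
```

Run:
```python
from h import *
plan([.525,.2252,.0663],-111.8)
for n in ['wrist']:
    c=viewer.get_calibration(n);p,d=viewer.camera(n);np.savez(n+'5.npz',p=p,d=d,**c);cv2.imwrite(f'pics/{n}5.png',p[:,:,::-1])
plan([.525,.2252,.0663],-111.8)
```

```text
t 6.9 pos [0.4908 0.2381 0.2133] yaw -112.17 tiltz [-2.7e-03 -8.0e-04 -1.0e+00] F [-0.5 -0.7 -0.1] q [ 0.23  0.13  1.7  -0.    1.31  2.19] op 0.998
inc [-0.0012 -0.0368  0.1469] turn -0.37
t 6.95 pos [0.4907 0.238  0.213 ] yaw -112.18 tiltz [-3.4e-03 -9.0e-04 -1.0e+00] F [ 0.  -0.6  0.6] q [ 0.23  0.13  1.7  -0.    1.31  2.19] op 1.003
inc [-0.0014 -0.037   0.1466] turn -0.38
```

View pics/wrist5.png

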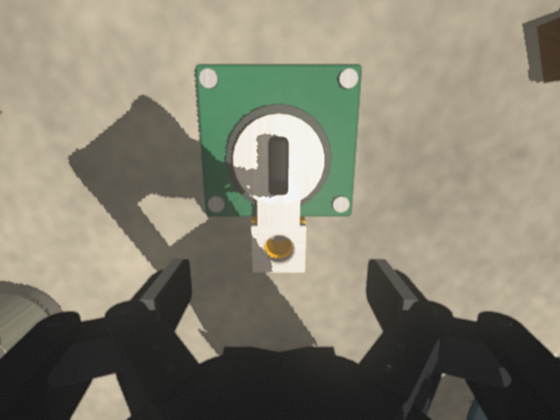

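Run:
```python
from h import *
z=np.load('wrist5.npz');c={k:z[k] for k in ['intrinsics','origin','attitude']};p=z['p'];P=cloud(c,z['d'])
cv2.imwrite('pics/w5z.png',cv2.resize(p[205:285,235:325],None,fx=7,fy=7,interpolation=cv2.INTER_CUBIC)[:,:,::-1])
m=(np.abs(P[...,2]-.103)<.006)&(np.hypot(P[...,0]-.522,P[...,1]-.222)<.05)
ys,xs=np.nonzero(m);Q=np.array([onz(c,(x,y),.103)[:2] for x,y in zip(xs,ys)]);print('bar',cv2.minAreaRect(Q.astype(np.float32)))
m=((np.abs(P[...,2]-.058)<.004)&(np.hypot(P[...,0]-.5,P[...,1]-.222)<.14)).astype(np.uint8)
cs,h=cv2.findContours(m,cv2.RETR_CCOMP,cv2.CHAIN_APPROX_NONE)
for k,q in enumerate(cs):
    if cv2.contourArea(q)>60 and h[0][k][3]>=0:
        e=cv2.fitEllipse(q);print('hole',e,onz(c,e[0],.058))
m=cv2.inRange(cv2.cvtColor(p,cv2.COLOR_RGB2HSV),(60,70,20),(95,255,255))
v=[(u,np.nonzero(m[:230,u])[0].min()) for u in range(210,350,4)]
Q=np.array([onz(c,q,.03)[:2] for q in v]);f=cv2.fitLine(Q.astype(np.float32),cv2.DIST_HUBER,0,.001,.001).ravel();print(np.degrees(np.arctan2(f[1],f[0])))
print('boss pred from first',proj(c,[.4364,.2605,.044]))
```

```text
bar ((0.5238527655601501, 0.22531050443649292), (0.017307547852396965, 0.04875337332487106), 68.30070495605469)
hole ((278.1858825683594, 248.00006103515625), (27.049964904785156, 30.100696563720703), 91.6943359375) [0.43678401 0.26057905 0.058     ]
hole ((278.1090393066406, 165.46286010742188), (24.129411697387695, 71.53492736816406), 179.55450439453125) [0.51983368 0.22672237 0.058     ]
67.801315
boss pred from first [278.3680374  243.36870262]
```

View pics/w5z.png

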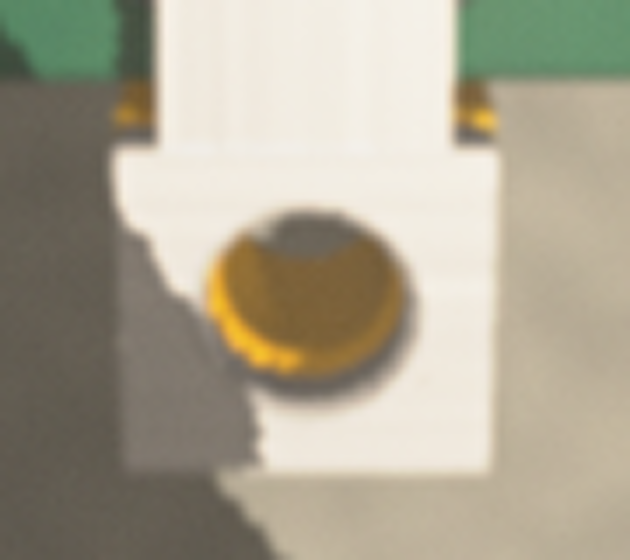

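```bash
python3 -c "
from h import *
plan([.516,-.120,.2],-45)"
```

```text
t 6.95 pos [0.4907 0.238  0.213 ] yaw -112.18 tiltz [-3.4e-03 -9.0e-04 -1.0e+00] F [ 0.  -0.6  0.6] q [ 0.23  0.13  1.7  -0.    1.31  2.19] op 1.003
inc [ 0.3219 -0.1586  0.0133] turn -67.18
```

Call:
move_arm:
  increments:
    - {"tx":0.01,"ty":-0.005,"tz":0,"turn":-4}
    - {"tx":0.03,"ty":-0.015,"tz":0,"turn":-10}
    - {"tx":0.06,"ty":-0.03,"tz":0,"turn":-16}
    - {"tx":0.09,"ty":-0.045,"tz":0,"turn":-22}
    - {"tx":0.12,"ty":-0.06,"tz":0,"turn":-28}
    - {"tx":0.15,"ty":-0.075,"tz":0.01,"turn":-34}
    - {"tx":0.18,"ty":-0.09,"tz":0.01,"turn":-40}
    - {"tx":0.21,"ty":-0.105,"tz":0.01,"turn":-46}
    - {"tx":0.24,"ty":-0.12,"tz":0.01,"turn":-52}
    - {"tx":0.27,"ty":-0.135,"tz":0.01,"turn":-58}
    - {"tx":0.295,"ty":-0.145,"tz":0.01,"turn":-63}
    - {"tx":0.312,"ty":-0.154,"tz":0.01,"turn":-66}
    - {"tx":0.322,"ty":-0.159,"tz":0.013,"turn":-67.2}
    - {"tx":0.322,"ty":-0.159,"tz":0.013,"turn":-67.2}
    - {"tx":0.322,"ty":-0.159,"tz":0.013,"turn":-67.2}
    - {"tx":0.322,"ty":-0.159,"tz":0.013,"turn":-67.2}
    - {"tx":0.322,"ty":-0.159,"tz":0.013,"turn":-67.2}

```text
time_s: 8.37
eef_pos: [0.5171, -0.1187, 0.2018]
eef_rot: [-0.0, 0.924, -0.382, -0.001]
wrist_force: [0.1, 0.3, -0.2]
opening: 0.996
```

Run:
```python
from h import *
plan([.516,-.120,.0650],-45)
for n in ['wrist','top']:
    c=viewer.get_calibration(n);p,d=viewer.camera(n);np.savez(n+'6.npz',p=p,d=d,**c);cv2.imwrite(f'pics/{n}6.png',p[:,:,::-1])
    P=cloud(c,d)
    m=cv2.inRange(cv2.cvtColor(p,cv2.COLOR_RGB2HSV),(0,130,50),(8,255,255))>0
    m&=(np.abs(P[...,0]-.515)<.04)&(np.abs(P[...,1]+.12)<.04)&(P[...,2]>.1)
    ys,xs=np.nonzero(m)
    Q=np.array([onz(c,(x,y),.106)[:2] for x,y in zip(xs,ys)]).astype(np.float32)
    print(n,m.sum(),P[m].mean(0),cv2.minEnclosingCircle(Q))
plan([.516,-.120,.0650],-45)
```

```text
t 8.3667 pos [ 0.5171 -0.1187  0.2018] yaw -44.94 tiltz [-9.e-04  7.e-04 -1.e+00] F [ 0.1  0.3 -0.2] q [-0.45  0.11  1.75  0.    1.28  0.33] op 0.996
inc [0.0003 0.0017 0.1368] turn 0.06
wrist 687 [ 0.51610857 -0.11887859  0.1062379 ] ((0.5161906480789185, -0.11907802522182465), 0.013306446373462677)
top 28 [ 0.49573986 -0.10510925  0.17378337] ((0.506676435470581, -0.11384914815425873), 0.008870288729667664)
t 8.4667 pos [ 0.5173 -0.1187  0.2022] yaw -44.91 tiltz [-1.e-04  2.e-04 -1.e+00] F [-0.  -0.3  0.1] q [-0.45  0.11  1.75  0.    1.28  0.33] op 1.001
inc [-0.      0.0018  0.1372] turn 0.09
```

View pics/wrist6.png

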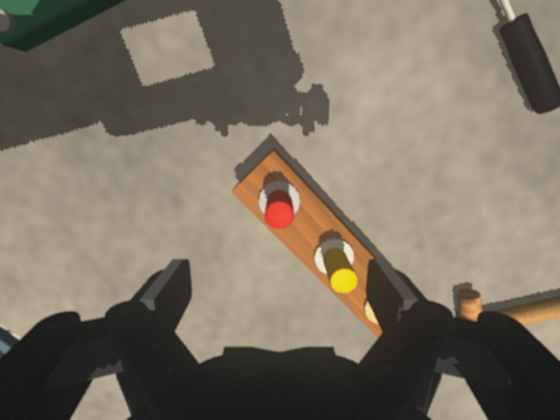

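View pics/top6.png

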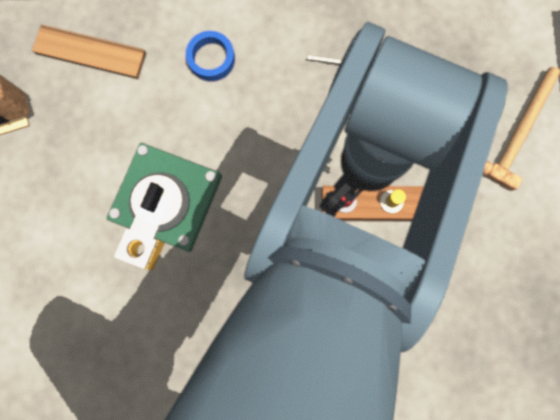

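Call:
move_arm:
  increments:
    - {"tx":-0.0005,"ty":0.001,"tz":0.02,"turn":0}
    - {"tx":-0.0005,"ty":0.001,"tz":0.05,"turn":0}
    - {"tx":-0.0005,"ty":0.001,"tz":0.08,"turn":0}
    - {"tx":-0.0005,"ty":0.001,"tz":0.105,"turn":0}
    - {"tx":-0.0005,"ty":0.001,"tz":0.125,"turn":0}
    - {"tx":-0.0005,"ty":0.001,"tz":0.135,"turn":0}
    - {"tx":-0.0005,"ty":0.001,"tz":0.137,"turn":0}
    - {"tx":-0.0005,"ty":0.001,"tz":0.137,"turn":0}
    - {"tx":-0.0005,"ty":0.001,"tz":0.137,"turn":0}

```text
time_s: 9.22
eef_pos: [0.5173, -0.1203, 0.0666]
eef_rot: [0.0, 0.924, -0.382, 0.001]
wrist_force: [0.6, 0.1, 0.3]
opening: 0.999
```

Run:
```python
from h import *
plan([.5162,-.119,.0650],-45)
p,d=viewer.camera('wrist');cv2.imwrite('pics/w7.png',p[:,:,::-1])
plan([.5162,-.119,.0650],-45)
```

```text
t 9.2167 pos [ 0.5173 -0.1203  0.0666] yaw -44.95 tiltz [ 1.9e-03 -9.0e-04 -1.0e+00] F [0.6 0.1 0.3] q [-0.45  0.3   1.84  0.    1.01  0.33] op 0.999
inc [-0.0017 -0.0001  0.0016] turn 0.05
t 9.2667 pos [ 0.5175 -0.1204  0.0669] yaw -44.95 tiltz [ 0.0026 -0.0012 -1.    ] F [-0.1  0.4 -0.3] q [-0.45  0.3   1.84  0.    1.01  0.33] op 1.006
inc [-0.0019 -0.0001  0.0019] turn 0.05
```

View pics/w7.png

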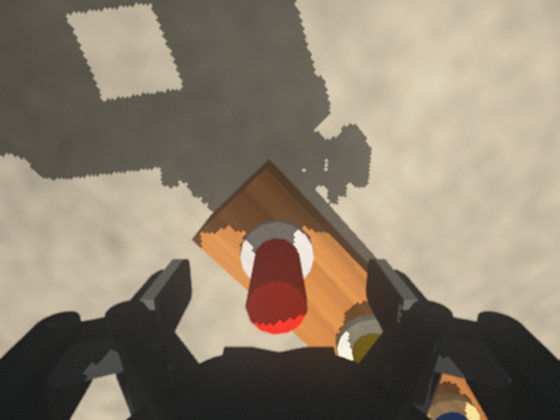

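Call:
move_arm:
  increments:
    - {"tx":-0.0015,"ty":0,"tz":0.001,"turn":0}
    - {"tx":-0.0015,"ty":0,"tz":0.001,"turn":0}
    - {"tx":-0.0015,"ty":0,"tz":0.001,"turn":0}
    - {"tx":-0.0015,"ty":0,"tz":0.001,"turn":0}

```text
time_s: 9.6
eef_pos: [0.5154, -0.1191, 0.0648]
eef_rot: [0.0, 0.924, -0.382, 0.0]
wrist_force: [-0.3, 0.2, 0.3]
opening: 0.998
```

Call:
move_arm:
  increments:
    - {"tx":0,"ty":0,"tz":0,"turn":0}
    - {"tx":0,"ty":0,"tz":0,"turn":0}
    - {"tx":0,"ty":0,"tz":0,"turn":0}
    - {"tx":0,"ty":0,"tz":0,"turn":0}
    - {"tx":0,"ty":0,"tz":0,"turn":0}
    - {"tx":0,"ty":0,"tz":0,"turn":0}
    - {"tx":0,"ty":0,"tz":0,"turn":0}
    - {"tx":0,"ty":0,"tz":0,"turn":0}
  gripper: 0

```text
time_s: 10.27
eef_pos: [0.5154, -0.1191, 0.0645]
eef_rot: [0.0, 0.924, -0.382, 0.0]
wrist_force: [-0.3, -0.7, 2.7]
opening: 0.289
```

Run:
```python
from h import *
plan([.5162,-.119,.0650],-45)
p,d=viewer.camera('wrist');cv2.imwrite('pics/w8.png',p[:,:,::-1])
```

```text
t 10.2667 pos [ 0.5154 -0.1191  0.0645] yaw -44.96 tiltz [ 5.e-04 -3.e-04 -1.e+00] F [-0.3 -0.7  2.7] q [-0.45  0.3   1.84 -0.    1.    0.33] op 0.289
inc [ 0.0005 -0.0006 -0.0005] turn 0.04
```

View pics/w8.png

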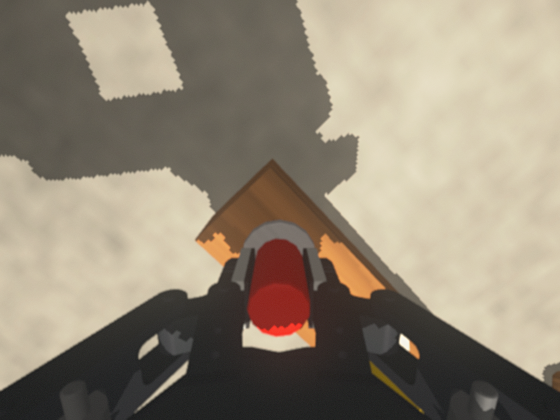

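Call:
move_arm:
  increments:
    - {"tx":0,"ty":0,"tz":-0.005,"turn":0}
    - {"tx":0,"ty":0,"tz":-0.015,"turn":0}
    - {"tx":0,"ty":0,"tz":-0.03,"turn":0}
    - {"tx":0,"ty":0,"tz":-0.05,"turn":0}
    - {"tx":0,"ty":0,"tz":-0.075,"turn":0}
    - {"tx":0,"ty":0,"tz":-0.1,"turn":0}
    - {"tx":0,"ty":0,"tz":-0.12,"turn":0}
    - {"tx":0,"ty":0,"tz":-0.13,"turn":0}
    - {"tx":0,"ty":0,"tz":-0.135,"turn":0}
    - {"tx":0,"ty":0,"tz":-0.135,"turn":0}
    - {"tx":0,"ty":0,"tz":-0.135,"turn":0}

```text
time_s: 11.23
eef_pos: [0.5145, -0.1187, 0.1983]
eef_rot: [-0.0, 0.924, -0.382, -0.001]
wrist_force: [-0.1, 1.0, -2.7]
opening: 0.288
```

Run:
```python
from h import *
plan([.4364,.2604,.2],-45)
c=viewer.get_calibration('wrist');p,d=viewer.camera('wrist');cv2.imwrite('pics/w9.png',p[:,:,::-1])
c=viewer.get_calibration('scene');p,d=viewer.camera('scene');cv2.imwrite('pics/s9.png',p[:,:,::-1]);np.savez('s9.npz',p=p,d=d,**c)
print(proj(c,[.5154,-.1191,.2]))
```

```text
t 11.2333 pos [ 0.5145 -0.1187  0.1983] yaw -44.96 tiltz [-1.4e-03  7.0e-04 -1.0e+00] F [-0.1  1.  -2.7] q [-0.45  0.11  1.76 -0.    1.28  0.33] op 0.288
inc [-0.3232 -0.213  -0.0013] turn 0.04
[233.94046864 194.396658  ]
```

View pics/w9.png

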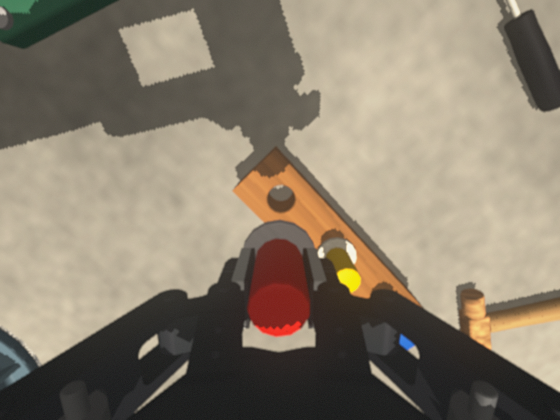

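View pics/s9.png

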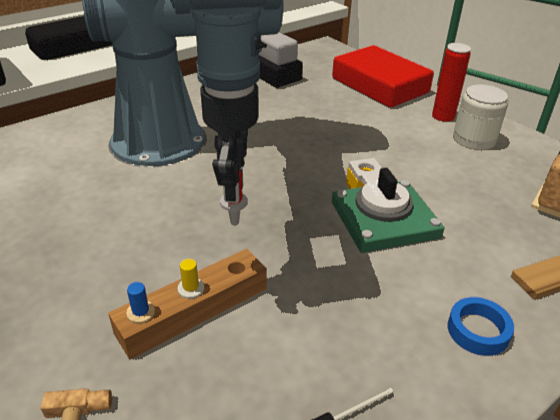

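Call:
move_arm:
  increments:
    - {"tx":-0.008,"ty":-0.005,"tz":0,"turn":0}
    - {"tx":-0.025,"ty":-0.016,"tz":0,"turn":0}
    - {"tx":-0.05,"ty":-0.033,"tz":0,"turn":0}
    - {"tx":-0.076,"ty":-0.05,"tz":0,"turn":0}
    - {"tx":-0.102,"ty":-0.067,"tz":0,"turn":0}
    - {"tx":-0.128,"ty":-0.084,"tz":0,"turn":0}
    - {"tx":-0.154,"ty":-0.101,"tz":0,"turn":0}
    - {"tx":-0.18,"ty":-0.118,"tz":0,"turn":0}
    - {"tx":-0.206,"ty":-0.136,"tz":0,"turn":0}
    - {"tx":-0.232,"ty":-0.153,"tz":0,"turn":0}
    - {"tx":-0.258,"ty":-0.17,"tz":0,"turn":0}
    - {"tx":-0.282,"ty":-0.186,"tz":0,"turn":0}
    - {"tx":-0.302,"ty":-0.199,"tz":0,"turn":0}
    - {"tx":-0.315,"ty":-0.208,"tz":0,"turn":0}
    - {"tx":-0.323,"ty":-0.213,"tz":0,"turn":0}
    - {"tx":-0.323,"ty":-0.213,"tz":0,"turn":0}
    - {"tx":-0.323,"ty":-0.213,"tz":0,"turn":0}
    - {"tx":-0.323,"ty":-0.213,"tz":0,"turn":0}
    - {"tx":-0.323,"ty":-0.213,"tz":0,"turn":0}
    - {"tx":-0.323,"ty":-0.213,"tz":0,"turn":0}

```text
time_s: 13.0
eef_pos: [0.4375, 0.2591, 0.1992]
eef_rot: [0.0, 0.924, -0.383, 0.0]
wrist_force: [-0.1, 0.0, -1.6]
opening: 0.289
```

Run:
```python
from h import *
plan([.436,.2600,.125],-45)
c=viewer.get_calibration('wrist');p,d=viewer.camera('wrist');cv2.imwrite('pics/w10.png',p[:,:,::-1])
for n in ['scene']:
    c=viewer.get_calibration(n);p,d=viewer.camera(n);cv2.imwrite(f'pics/{n}10.png',cv2.resize(p[60:260,270:470],None,fx=3,fy=3,interpolation=cv2.INTER_CUBIC)[:,:,::-1])
plan([.436,.2600,.125],-45)
```

```text
t 13.0 pos [0.4375 0.2591 0.1992] yaw -45.05 tiltz [-1.e-04 -1.e-04 -1.e+00] F [-0.1  0.  -1.6] q [ 0.3   0.06  1.8  -0.    1.27  1.09] op 0.289
inc [-0.0017  0.0004  0.0742] turn -0.05
t 13.1 pos [0.4375 0.2593 0.1993] yaw -45.04 tiltz [ 1.e-04 -0.e+00 -1.e+00] F [-0.  -0.2 -2.7] q [ 0.3   0.06  1.8  -0.    1.27  1.09] op 0.287
inc [-0.0015  0.0006  0.0743] turn -0.04
```

View pics/w10.png

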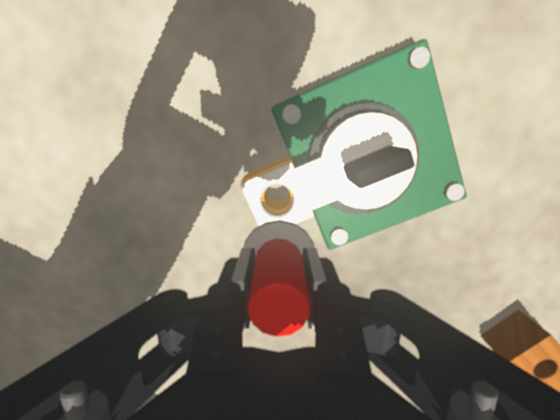

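View pics/scene10.png

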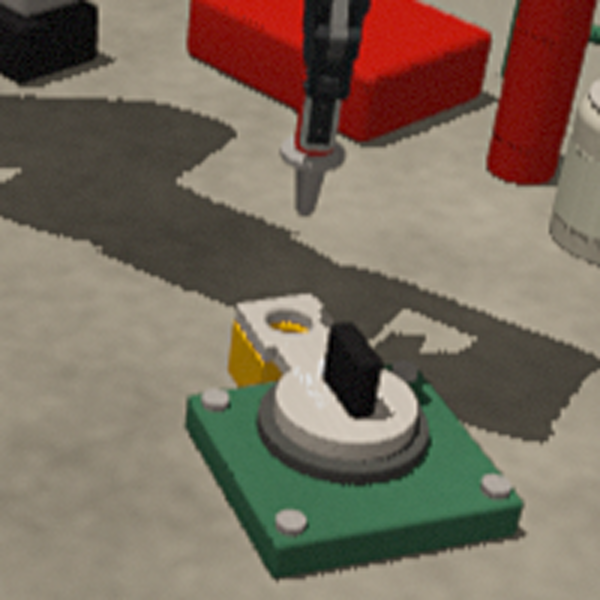

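Run:
```python
from h import *
c=viewer.get_calibration('wrist');p=cv2.imread('pics/w10.png')[:,:,::-1]
cv2.imwrite('pics/w10z.png',cv2.resize(p[160:240,230:330],None,fx=7,fy=7,interpolation=cv2.INTER_CUBIC)[:,:,::-1])
s=viewer.get_calibration('scene')
e=get_obs()['eef_pos']
g=lambda x,y:((x+.5)/3-.5+270,(y+.5)/3-.5+60)
print('tip pred',proj(s,e-[0,0,.0565]),'obs',g(305,213));print('hole pred',proj(s,[.4364,.2604,.058]),'obs',g(290,320))
```

```text
tip pred [371.39288126 130.90864766] obs (371.3333333333333, 130.66666666666669)
hole pred [366.34010041 166.1198582 ] obs (366.3333333333333, 166.33333333333331)
```

View pics/w10z.png

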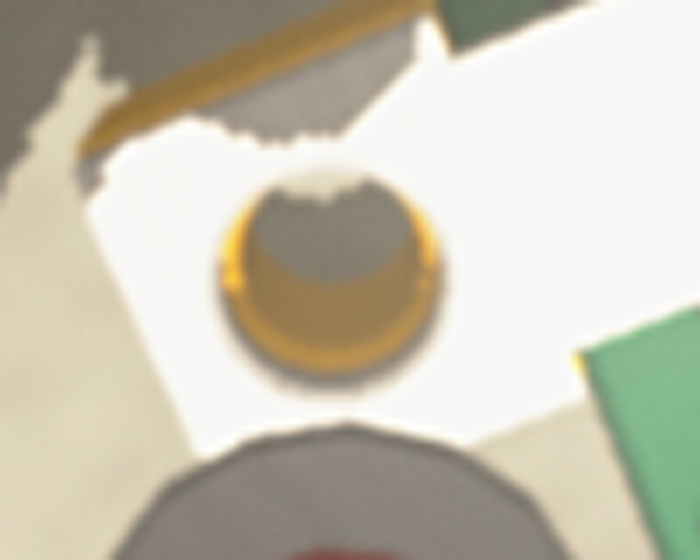

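Run:
```python
from h import *
c=viewer.get_calibration('wrist')
print(onz(c,(276.9,199.1),.058))
plan([.4364,.2602,.125],-45)
```

```text
[0.43637216 0.26169628 0.058     ]
t 13.1 pos [0.4375 0.2593 0.1993] yaw -45.04 tiltz [ 1.e-04 -0.e+00 -1.e+00] F [-0.  -0.2 -2.7] q [ 0.3   0.06  1.8  -0.    1.27  1.09] op 0.287
inc [-0.0014  0.0001  0.0743] turn -0.04
```

Call:
move_arm:
  increments:
    - {"tx":-0.001,"ty":0,"tz":0.02,"turn":0}
    - {"tx":-0.0018,"ty":0,"tz":0.045,"turn":0}
    - {"tx":-0.0018,"ty":0,"tz":0.065,"turn":0}
    - {"tx":-0.0018,"ty":0,"tz":0.075,"turn":0}
    - {"tx":-0.0018,"ty":0,"tz":0.075,"turn":0}
    - {"tx":-0.0018,"ty":0,"tz":0.075,"turn":0}
    - {"tx":-0.0018,"ty":0,"tz":0.075,"turn":0}

```text
time_s: 13.68
eef_pos: [0.437, 0.2615, 0.1256]
eef_rot: [-0.001, 0.924, -0.382, 0.001]
wrist_force: [0.3, 0.6, -1.7]
opening: 0.288
```

Run:
```python
from h import *
plan([.4362,.2605,.074],-45)
for n in ['scene']:
    c=viewer.get_calibration(n);p,d=viewer.camera(n);cv2.imwrite(f'pics/{n}11.png',cv2.resize(p[90:230,300:460],None,fx=4,fy=4,interpolation=cv2.INTER_CUBIC)[:,:,::-1])
plan([.4362,.2605,.074],-45)
```

```text
t 13.6833 pos [0.437  0.2615 0.1256] yaw -44.98 tiltz [ 2.1e-03  7.0e-04 -1.0e+00] F [ 0.3  0.6 -1.7] q [0.31 0.16 1.86 0.   1.12 1.09] op 0.288
inc [0.0001 0.0014 0.0516] turn 0.02
t 13.7333 pos [0.4371 0.2615 0.1259] yaw -44.97 tiltz [ 2.6e-03  8.0e-04 -1.0e+00] F [ 0.5 -0.4 -2. ] q [0.31 0.16 1.86 0.   1.12 1.09] op 0.287
inc [0.     0.0015 0.0519] turn 0.03
```

View pics/scene11.png

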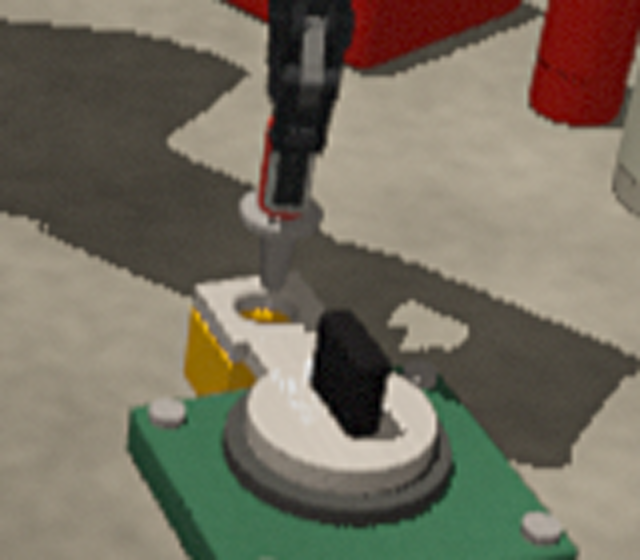

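Call:
move_arm:
  increments:
    - {"tx":0,"ty":0.001,"tz":0.005,"turn":0}
    - {"tx":0,"ty":0.001,"tz":0.012,"turn":0}
    - {"tx":0,"ty":0.001,"tz":0.02,"turn":0}
    - {"tx":0,"ty":0.001,"tz":0.028,"turn":0}
    - {"tx":0,"ty":0.001,"tz":0.035,"turn":0}
    - {"tx":0,"ty":0.001,"tz":0.04,"turn":0}
    - {"tx":0,"ty":0.001,"tz":0.04,"turn":0}
    - {"tx":0,"ty":0.001,"tz":0.04,"turn":0}

```text
time_s: 14.4
eef_pos: [0.4348, 0.2605, 0.0837]
eef_rot: [0.0, 0.924, -0.382, -0.0]
wrist_force: [0.3, 0.5, -3.1]
opening: 0.291
```

Run:
```python
from h import *
plan([.4362,.2605,.074],-45)
for n in ['scene']:
    c=viewer.get_calibration(n);p,d=viewer.camera(n);cv2.imwrite(f'pics/{n}12.png',cv2.resize(p[90:230,300:460],None,fx=4,fy=4,interpolation=cv2.INTER_CUBIC)[:,:,::-1])
plan([.4362,.2605,.074],-45)
```

```text
t 14.4 pos [0.4348 0.2605 0.0837] yaw -44.96 tiltz [-1.1e-03 -3.0e-04 -1.0e+00] F [ 0.3  0.5 -3.1] q [0.31 0.22 1.89 0.   1.03 1.09] op 0.291
inc [ 0.0009 -0.001   0.0097] turn 0.04
t 14.45 pos [0.4352 0.2606 0.0842] yaw -44.96 tiltz [-2.e-04 -0.e+00 -1.e+00] F [-0.2 -0.1 -1.6] q [0.31 0.22 1.89 0.   1.03 1.09] op 0.282
inc [ 0.0008 -0.0006  0.0102] turn 0.04
```

View pics/scene12.png

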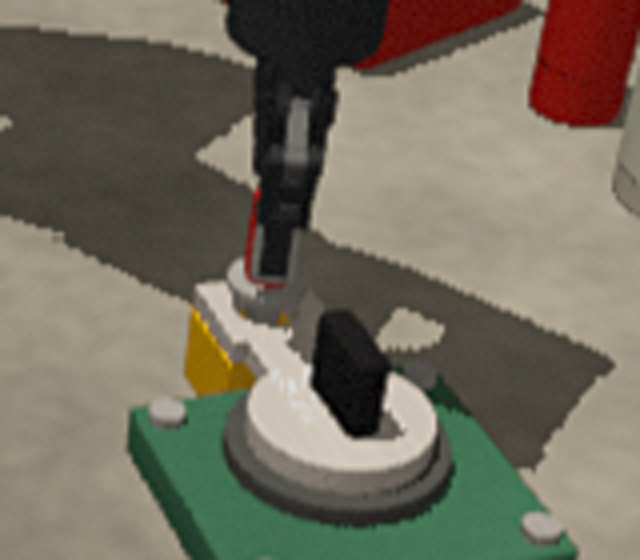

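Call:
move_arm:
  increments:
    - {"tx":0.0007,"ty":-0.0005,"tz":0.002,"turn":0}
    - {"tx":0.0007,"ty":-0.0005,"tz":0.004,"turn":0}
    - {"tx":0.0007,"ty":-0.0005,"tz":0.006,"turn":0}
    - {"tx":0.0007,"ty":-0.0005,"tz":0.008,"turn":0}
    - {"tx":0.0007,"ty":-0.0005,"tz":0.01,"turn":0}
    - {"tx":0.0007,"ty":-0.0005,"tz":0.011,"turn":0}
    - {"tx":0.0007,"ty":-0.0005,"tz":0.011,"turn":0}
    - {"tx":0.0007,"ty":-0.0005,"tz":0.011,"turn":0}

```text
time_s: 15.12
eef_pos: [0.436, 0.2604, 0.0732]
eef_rot: [0.0, 0.924, -0.382, -0.0]
wrist_force: [-0.1, 0.5, -1.7]
opening: 0.288
```

Run:
```python
from h import *
plan([.4362,.2605,.0725],-45)
for n in ['scene']:
    c=viewer.get_calibration(n);p,d=viewer.camera(n);cv2.imwrite(f'pics/{n}13.png',cv2.resize(p[90:230,300:460],None,fx=4,fy=4,interpolation=cv2.INTER_CUBIC)[:,:,::-1])
plan([.4362,.2605,.0725],-45)
```

```text
t 15.1167 pos [0.436  0.2604 0.0732] yaw -44.96 tiltz [-2.e-04 -1.e-04 -1.e+00] F [-0.1  0.5 -1.7] q [ 0.3   0.24  1.89 -0.    1.01  1.09] op 0.288
inc [ 0.0001 -0.0002  0.0007] turn 0.04
t 15.1667 pos [0.436  0.2604 0.0733] yaw -44.96 tiltz [ 0.  0. -1.] F [ 0.6  0.3 -0.9] q [ 0.3   0.24  1.89 -0.    1.01  1.09] op 0.288
inc [ 0.     -0.0002  0.0008] turn 0.04
```

View pics/scene13.png

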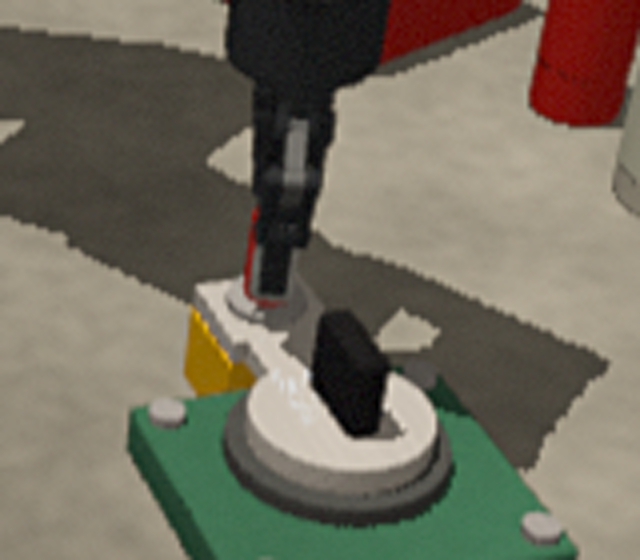

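Nearly seated; ease down until light contact.

Call:
move_arm:
  increments:
    - {"tx":0,"ty":0,"tz":0.0004,"turn":0}
    - {"tx":0,"ty":0,"tz":0.0008,"turn":0}
    - {"tx":0,"ty":0,"tz":0.001,"turn":0}
    - {"tx":0,"ty":0,"tz":0.001,"turn":0}

```text
time_s: 15.5
eef_pos: [0.4361, 0.2605, 0.0725]
eef_rot: [-0.0, 0.924, -0.382, 0.0]
wrist_force: [-0.8, -0.6, 0.3]
opening: 0.288
```

Call:
move_arm:
  increments:
    - {"tx":0,"ty":0,"tz":0.0003,"turn":0}
    - {"tx":0,"ty":0,"tz":0.0006,"turn":0}
    - {"tx":0,"ty":0,"tz":0.0006,"turn":0}

```text
time_s: 15.75
eef_pos: [0.4362, 0.2607, 0.0725]
eef_rot: [-0.0, 0.924, -0.382, 0.0]
wrist_force: [-2.0, -0.1, 5.8]
opening: 0.292
```

Call:
move_arm:
  increments:
    - {"tx":0,"ty":0,"tz":0,"turn":0}
    - {"tx":0,"ty":0,"tz":0,"turn":0}
    - {"tx":0,"ty":0,"tz":0,"turn":0}
    - {"tx":0,"ty":0,"tz":0,"turn":0}
    - {"tx":0,"ty":0,"tz":0,"turn":0}
    - {"tx":0,"ty":0,"tz":0,"turn":0}
  gripper: 0.75

```text
time_s: 16.25
eef_pos: [0.436, 0.2604, 0.0716]
eef_rot: [0.0, 0.924, -0.382, -0.0]
wrist_force: [-0.6, -0.4, -0.9]
opening: 0.743
```

Call:
move_arm:
  increments:
    - {"tx":0,"ty":0,"tz":-0.01,"turn":0}
    - {"tx":0,"ty":0,"tz":-0.025,"turn":0}
    - {"tx":0,"ty":0,"tz":-0.05,"turn":0}
    - {"tx":0,"ty":0,"tz":-0.08,"turn":0}
    - {"tx":0,"ty":0.01,"tz":-0.105,"turn":0}
    - {"tx":0,"ty":0.02,"tz":-0.12,"turn":0}
    - {"tx":0,"ty":0.03,"tz":-0.13,"turn":0}
    - {"tx":0,"ty":0.03,"tz":-0.13,"turn":0}
    - {"tx":0,"ty":0.03,"tz":-0.13,"turn":0}

```text
time_s: 17.0
eef_pos: [0.4153, 0.2393, 0.2027]
eef_rot: [-0.001, 0.924, -0.383, 0.001]
wrist_force: [0.5, 0.7, -0.5]
opening: 0.749
```

Run:
```python
from h import *
plan([.4362,.2605,.0725],-45)
c=viewer.get_calibration('wrist');p,d=viewer.camera('wrist');cv2.imwrite('pics/w14.png',p[:,:,::-1])
P=cloud(c,d);m=cv2.inRange(cv2.cvtColor(p,cv2.COLOR_RGB2HSV),(0,130,50),(8,255,255))>0
m&=np.hypot(P[...,0]-.436,P[...,1]-.26)<.05
print('knob top z',np.percentile(P[m][:,2],[50,90,97]));t=m&(P[...,2]>.108);print('knob top centre',P[t].mean(0),t.sum())
r=np.hypot(P[...,0]-.436,P[...,1]-.2605)
f=(r>.013)&(r<.020)&(P[...,2]>.05)&(P[...,2]<.08)&~m
A=np.c_[P[f][:,:2]-[.436,.2605],np.ones(f.sum())];print('flange plane',np.linalg.lstsq(A,P[f][:,2],rcond=None)[0],f.sum())
a=(r>.023)&(r<.027)&(np.abs(P[...,2]-.058)<.01);print('arm z',np.median(P[a][:,2]))
c=viewer.get_calibration('scene');p,d=viewer.camera('scene');cv2.imwrite(f'pics/scene14.png',cv2.resize(p[90:230,300:460],None,fx=4,fy=4,interpolation=cv2.INTER_CUBIC)[:,:,::-1])
```

```text
t 17.0 pos [0.4153 0.2393 0.2027] yaw -44.99 tiltz [ 2.3e-03  8.0e-04 -1.0e+00] F [ 0.5  0.7 -0.5] q [ 0.27 -0.01  1.87  0.    1.28  1.06] op 0.749
inc [-0.0003 -0.0295  0.1303] turn 0.01
knob top z [0.11449309 0.11541765 0.11582519]
knob top centre [0.43611353 0.26176352 0.1150984 ] 712
flange plane [-0.00914394  0.00348052  0.06474914] 521
arm z 0.0586574458672971
```

View pics/w14.png

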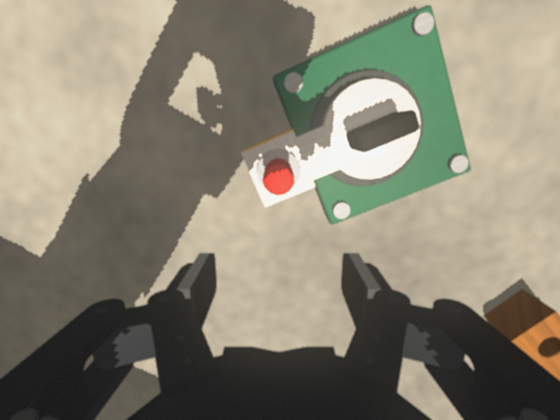

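View pics/scene14.png

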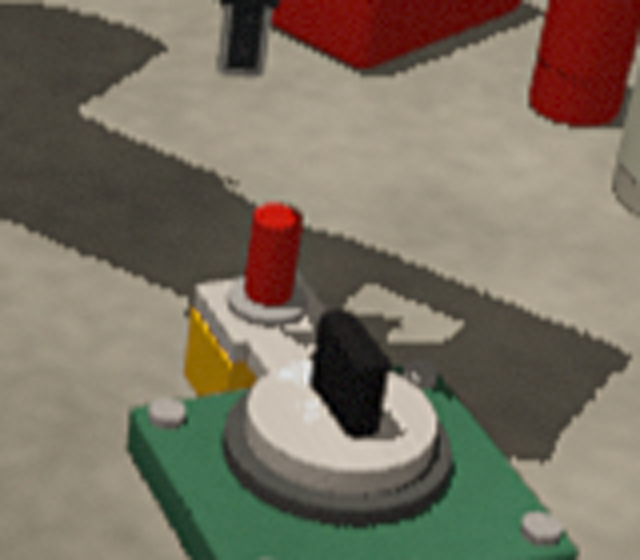

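```bash
python3 -c "
from bench import workorder
print(workorder.hand_in())"
```

```text
the job is handed in; nothing more can be done
None
```

I turned the swivel plate about 38° clockwise by its grip bar until the arm's hole lay over the boss hole. Then I lifted the red-knobbed pin from the rack, lowered it through both holes, let go, backed off and handed the job in at about 17 s, well under the 54 s limit.

**Alignment:** the last wrist view before insertion showed the two holes concentric to about 1 mm. The pin went down with no contact force until it seated, and the highest wrist force I read was about 6 N.

**Final checks, with the gripper clear:**

| | Measured | Expected |
|---|---|---|
| Knob top | 115.1 mm | 114 mm |
| Flange top | 64.7 mm | 64 mm |
| Flange tilt | under 0.01 rad | flat |
| Arm top | 58.7 mm | 58 mm |

The flange lies flat on the arm. All three heights read about 1 mm high, which is within the camera's calibration error. The scene view agrees: the pin stands upright with its flange on the arm.

**Disagreements:** the first estimates of positions from the top and scene cameras differed by up to about 6 mm (lug hole) and 4–5 mm (pin). I used the close wrist-camera measurements instead. No check failed.

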